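# Shut the kit drawer and bar it

## Task

Push the open blue drawer of the kit cabinet all the way home until it clicks in at its detent and stays flush. Then lift the yellow locking bar, level, up out of its bench rest, both ends together, and lower it (do not drop it) into the two open-topped brackets on the cabinet's front so that it lies across the shut drawer, grip upright and about centred. Let go, and leave the other things on the bench where they stand.

Things in the scene. Friction and masses are not known exactly. Their poses are not given: they have to be found in the camera images.
- kit_cabinet: Grey cabinet fixed on the bench, 180 deep (x), 260 wide (y), 272 mm high; origin under its centre, x to its back, z up. Its lower front, with the drawer, is at x = -90 mm; from z = 144 mm up the closed upper part stands 18 mm further back and is in the way of an upright gripper that pushes the drawer: lean the tool 20 to 25 degrees, fingers pointing down and into the cabinet.
- kit_drawer (a joint): Drawer opening, m: 0 = home (face flush with the cabinet front), 0.14 = fully out. Slides along the cabinet's x with about 1.5 N friction; starts open. A spring roller catch resists from about 14 mm to 6 mm (pushing takes up to about 8 N there); within the last 3 mm or so it pulls the drawer home and holds it.
- drawer_face (a point): Middle of the blue drawer's flat front face, where to push (95 mm over the bench); the plate is 186 wide, z from 47 to 139 mm, without a projecting handle. Axes as the cabinet's: x points inward, the way to push.
- lock_seat (a point): Fixed on the cabinet, axes as its: where bar_mid lies once the bar rests in both brackets, 40 mm before the front, 96 mm over the bench. The dark steel brackets are open-topped U's at y = +117 and -117 mm from here, 12 mm wide along y; slot 18 mm wide (x), floor 85 mm and rim of the flared, 36 mm wide mouth 115 mm over the bench.
- bar_rest: Fixed bench rest: black plate 90 x 230 x 10 mm with two aluminium posts at y = +85 and -85 mm, each with a dark open-topped U bracket (14 mm wide along y, slot 18 mm wide, floor at z = 49 mm, flared rim at z = 79 mm) in which the bar lies along y at the start. Origin under the plate's centre.
- locking_bar: Loose yellow flat bar with black ends, 0.25 kg, 12 (x) by 290 (y) by 22 mm (z), with a black upright grip plate in its middle. Origin at the centre of the bar's underside, y along the bar, z up. At the start its x points away from the robot (within about 25 degrees).
- bar_grip (a point): Centre of the bar's grip plate, 54 mm over the bar's underside. The plate is 14 mm thick along the bar (y), 24 mm wide (x), from 22 to 76 mm over the underside: pinch it with the fingers closing along the bar; tips 20 mm below this point still clear the bar.
- bar_mid (a point): Middle of the bar, half-way up (11 mm over its underside).
- bar_end_a (a point): End of the bar at its +y end, half-way up.
- bar_end_b (a point): End of the bar at its -y end, half-way up.
- calc: Bystander: grey desk calculator, 150 x 107 x 26 mm; origin under its centre.
- dark_vial: Bystander: dark reagent bottle with a black cap, 27 mm across, 58 mm high; origin under its centre.
- clear_vial: Bystander: clear reagent bottle with a white cap, 46 mm across, 71 mm high; origin under its centre.
- white_cup: Bystander: low white cup, 70 mm across, 41 mm high; origin under its centre.

How it is judged (in metres and radians):
On the way, in this order (a step that is already met when the one before it is completed fails the run):
1. the drawer is home at its detent, with the bar still in its rest (value of joint kit_drawer below 0.003 m and distance of bar_mid from where it was at the start of the episode below 0.02 m), for 0.2 s.
2. both ends of the bar are clear above the rest's brackets together (z of each of bar_end_a, bar_end_b in the frame of bar_rest above 0.092 m), for 0.1 s.
At the end, for the whole second after the job is handed in: The drawer is home (within 3 mm), and the bar rests released and still in both cabinet brackets: its middle within 6 mm of the seat across the slot, 4 mm in height and 24 mm along the bar, parallel to the cabinet front within 0.06 rad, grip upright within 0.35 rad (value of joint kit_drawer below 0.003 m and x of bar_mid in the frame of lock_seat between -0.006 and 0.006 m and y of bar_mid in the frame of lock_seat between -0.024 and 0.024 m and z of bar_mid in the frame of lock_seat between -0.004 and 0.004 m and angle between the y axis of locking_bar and the y axis of kit_cabinet, either way round below 0.06 rad and angle between locking_bar's own z axis and vertical below 0.35 rad and linear speed of locking_bar below 0.02 m/s and contact force between the fingers and locking_bar below 0.1 N); the robot touches nothing.
It fails at once if a bystander is moved by more than 30 mm (distance of any of calc, dark_vial, clear_vial, white_cup from where it was at the start of the episode above 0.03 m).
It fails at once if the bar is tipped more than about 20 degrees out of level (angle between locking_bar's own y axis and vertical below 1.22 rad or angle between locking_bar's own y axis and vertical above 1.92 rad).
It fails at once if the bar is dropped into the cabinet's brackets (faster than 0.45 m/s just above its seat) (distance between bar_mid and lock_seat below 0.035 m and linear speed of locking_bar above 0.45 m/s).
It also fails if it takes over 67 s, if anything falls off the work surface, if the arm or the gripper's body presses on something with over 40 N, if the wrist force passes 120 N, or if a joint passes its speed limit or range.

## Robot

A 7-joint arm with a two-finger parallel gripper is mounted at the origin on a cart in front of the work surface, level with it; the furniture and walls round the work are solid. World frame = base frame: x ahead of the robot, y to its left, z up, the work surface at z = 0. Lengths are in mm, angles in rad, forces in N, time in s.
With the tool pointing down it reaches from about 425 to 925 mm from the base axis. Payload 6.8 kg.
Tool frame: the origin (TCP) lies midway between the tips of the shut fingers; the grasp point (between the pads) lies 19 mm behind it; z points along the fingers, y is the line along which they close (so a half turn about z gives the same grasp; the last joint's range is limited). The gripper opens to 85 mm and grips with 20 to 120 N. Pads are 22 mm wide; open, the fingers measure 114 mm over their backs; the gripper's body (76 mm by 85 mm) begins 54 mm behind the grasp point. The pads swing forward as they close: fully open they stand 13 mm farther back than shut.
Start: joints at [1.113, 0.477, 0.022, 1.555, -0.011, 1.109, -0.083], TCP at [231.339, -634.137, 231.308] pointing down, gripper open.
Joint ranges: [-2.96, 2.96], [-0.34, 2.1], [-1.41, 1.46], [0.24, 2.44], [-1.37, 4.51], [0.17, 1.92], [-2.96, 2.96]. Speed limits (rad/s): [2.39, 2.39, 3.14, 3.14, 3.14, 3.14, 3.14].

## Interface

Orientations are given as a unit quaternion [x, y, z, w].
In Python, from station import sensors, grab_frame, ctrl, nets gives the robot as it stands. The module is installed in compiled form; this text tells all that it offers.
- The arm moves only by the shell command python3 -m creep 'ROWS' [FORCE]. ROWS is JSON, a list of rows, each a list of 3 entries, a list of its own where there are three numbers: the finger opening in mm, from 0 to 85.4, then the shift along the tool's x, y, z in mm, then the turn, a rotation vector about the tool's x, y, z in rad. In form: [[grip, [x, y, z], [wx, wy, wz]], ...]. A call has 1 to 12 rows; each row is the pose to reach, as a shift and turn from the pose commanded when the call began, along the tool's axes at that moment; what a row does not reach only later rows make up. A row lasts 1/8 s, in which the tool goes at most 62.5 mm and 10.7 degrees, less where a joint would pass 70% of its speed; a pose out of reach is approached as far as the arm can. A call with a gripper value outside its range is refused whole. The fingers move at their own pace and stop on an object; FORCE is the grip in N (left out, the last holds). Time passes only in rows, so rows that repeat a pose let the fingers close. It gives the time, the measured TCP pose, the force, the opening and the grip force at its end, in the units of the state.
- sensors.state(): the state, without advancing time (a new reading comes with each control period).
- grab_frame(name): name is "scene" or "top" or "wrist"; returns a dict with "frame" (480x640x3 uint8, red, green, blue), "camera_matrix" (3x3 intrinsics, pixels), "R" (3x3) and "t" (3): a world point X has camera coordinates R X + t. Camera axes: x right, y down, z forward; pixel columns grow to the right and rows downward; lengths in mm; the calibration is good to about 2 mm. A picture is of the moment at which its call begins. There is no depth.
- ctrl.close_job(): hands the job in; it is judged then, once.
Trained networks look in the newest picture that a camera, given by its name, has taken for a name from the list of things; names that differ only in an ending like _2 or _b are one class to them, and where a whole thing is asked for, a point or a joint stands for the part that bears it (a point fixed in the world has none). Each returns a list of dicts, best first, with "conf" (0 to 1); they miss things now and then, are a little off and sometimes report something else, mostly with a low value. They report only what shows in the picture. A call takes as long as a camera call.
- nets.boxes_of(camera, thing): "box" ([left, top, right, bottom] in pixels, round what is visible of it).
The state is a dict: "clock": time; "q": joint angles; "qvel": joint speeds; "joint_torque": joint torques, N m; "ee_pos": TCP position; "tool_rot": TCP orientation; "force": force on the tool from outside, world axes, zero at the start; "wrist_torque": the same for the moment, N m; "opening": finger opening in mm; "grip_force": force on a finger pad.
Only numpy, scipy, OpenCV 4.12 (cv2) and the standard library are available. Lean on these libraries where they do the work, as an engineer would, in place of code of your own. Each camera call takes 0.05 s, during which the arm holds its last target. There are 200 camera calls.

## Working session

There is one attempt and no reset: what is moved stays moved. The work goes in short steps, Python scripts to look and compute and a shell command to move; the robot and the scene stay as the last step left them, time stands still between calls to the robot, and variables do not carry over. Pictures are saved under pics/ and viewed, at most 11 in all, crops included, and the job is handed in when it is done.

```bash
mkdir -p pics; cat > h.py <<'E'
import numpy as np, cv2
from station import sensors, grab_frame, ctrl, nets
from scipy.spatial.transform import Rotation as Rn
def shot(cam,name=None):
    f=grab_frame(cam)
    if name: cv2.imwrite('pics/'+name,cv2.cvtColor(f['frame'],cv2.COLOR_RGB2BGR))
    return f
def P(f): return np.array(f['camera_matrix'])@np.c_[np.array(f['R']),np.array(f['t']).reshape(3)]
def proj(f,X):
    p=P(f)@np.r_[X,1]; return p[:2]/p[2]
def ray_z(f,uv,z):
    R=np.array(f['R']);t=np.array(f['t']).reshape(3);C=-R.T@t
    d=R.T@np.linalg.inv(np.array(f['camera_matrix']))@np.r_[uv,1]
    return C+d*(z-C[2])/d[2]
def tri(obs):
    A=[]
    for f,uv in obs:
        p=P(f); A+= [uv[0]*p[2]-p[0],uv[1]*p[2]-p[1]]
    A=np.array([a/np.linalg.norm(a) for a in A]); X=np.linalg.svd(A)[2][-1]; return X[:3]/X[3]
E
python3 - <<'E'
from h import *
s=sensors.state();print(s)
a=shot('scene','s0.png');b=shot('top','t0.png')
for f in(a,b):
    print((-np.array(f['R']).T@np.array(f['t']).reshape(3)).round())
for c in('scene','top'):
    for n in('kit_cabinet','kit_drawer','locking_bar','bar_rest','bar_grip'):
        print(c,n,[(np.round(d['box']).tolist(),round(d['conf'],2)) for d in nets.boxes_of(c,n)[:2]])
im=np.hstack([cv2.imread('pics/s0.png'),cv2.imread('pics/t0.png')])
E
```

```text
{'clock': 0.0, 'q': array([ 1.11287092,  0.47781225,  0.02233786,  1.55652346, -0.01153122,
        1.10931866, -0.08306441]), 'qvel': array([ 2.11514153e-03, -6.44549902e-05, -5.83154912e-07,  1.22628450e-03,
        1.40922459e-04, -1.98108429e-03, -4.02438234e-04]), 'joint_torque': array([ 1.17112268e-03, -5.96446788e+01,  1.60819005e+00, -2.81194353e+01,
        1.23627449e-02,  9.36535449e-03, -1.71116454e-05]), 'ee_pos': array([ 231.11776591, -633.51968712,  230.28714421]), 'tool_rot': array([ 9.84737429e-01,  1.74043849e-01, -2.25437439e-04, -9.40343834e-04]), 'force': array([ 0.53890708, -0.17630537, -0.03743315]), 'wrist_torque': array([ 0.01962767, -0.01927663,  0.01393652]), 'grip_force': 0.0, 'opening': 85.51165562988453}
[-381.  148. 1256.]
[ 379.   55. 1706.]
scene kit_cabinet [([211.0, 126.0, 317.0, 249.0], 0.61)]
scene kit_drawer [([230.0, 201.0, 301.0, 249.0], 0.89), ([211.0, 126.0, 315.0, 250.0], 0.37)]
scene locking_bar [([362.0, 235.0, 464.0, 275.0], 0.95)]
scene bar_rest [([372.0, 235.0, 456.0, 292.0], 0.89), ([228.0, 198.0, 305.0, 253.0], 0.64)]
scene bar_grip [([366.0, 237.0, 458.0, 272.0], 0.75)]
top kit_cabinet [([231.0, 132.0, 330.0, 243.0], 0.57)]
top kit_drawer [([242.0, 200.0, 308.0, 241.0], 0.62)]
top locking_bar [([360.0, 243.0, 456.0, 275.0], 0.63)]
top bar_rest [([372.0, 238.0, 448.0, 284.0], 0.87), ([249.0, 201.0, 308.0, 241.0], 0.63)]
top bar_grip [([363.0, 247.0, 456.0, 275.0], 0.73)]
```

View pics/s0.png

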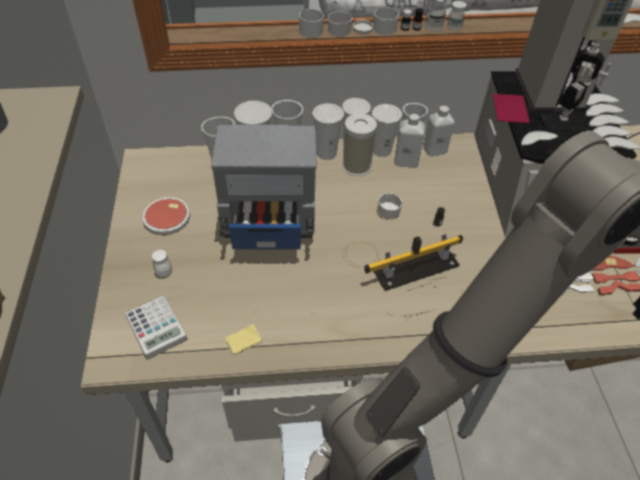

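View pics/t0.png

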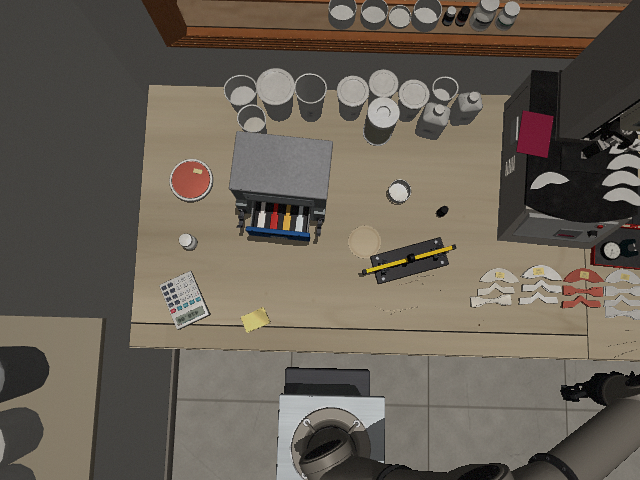

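The scene view shows the cabinet at about (265,185), the open blue drawer at (265,235) and the bar at (415,253). In the top view the cabinet top is at about (281,168), the drawer front at (279,236) and the bar at (410,260).

```bash
python3 - <<'E'
from h import *
a=shot('scene');b=shot('top')
for nm,f,roi in(('scene',a,(355,470,225,285)),('top',b,(350,470,230,290))):
    hsv=cv2.cvtColor(f['frame'],cv2.COLOR_RGB2HSV)
    x0,x1,y0,y1=roi
    m=np.zeros(hsv.shape[:2],np.uint8); m[y0:y1,x0:x1]=cv2.inRange(hsv,(18,170,90),(35,255,255))[y0:y1,x0:x1]
    pts=np.argwhere(m)[:,::-1].astype(np.float32); r=cv2.minAreaRect(pts); print(nm,len(pts),r)
    vx,vy,cx,cy=cv2.fitLine(pts,cv2.DIST_L2,0,.01,.01).ravel(); s=(pts-[cx,cy])@[vx,vy]
    for t in(s.min(),s.max()):
        uv=np.array([cx+t*vx,cy+t*vy]);print(uv,ray_z(f,uv,66))
    m=np.zeros_like(m); m[195:255,225:315]=cv2.inRange(hsv,(105,150,40),(125,255,255))[195:255,225:315]
    pts=np.argwhere(m)[:,::-1].astype(np.float32)
    n,l,st,_=cv2.connectedComponentsWithStats(m); k=1+st[1:,4].argmax();pts=np.argwhere(l==k)[:,::-1].astype(np.float32)
    box=cv2.boxPoints(cv2.minAreaRect(pts));print('blue',box.tolist())
A=cv2.resize(cv2.cvtColor(a['frame'],cv2.COLOR_RGB2BGR)[120:260,205:325],None,fx=3.3,fy=4,interpolation=2)
B=cv2.resize(cv2.cvtColor(b['frame'],cv2.COLOR_RGB2BGR)[125:265,225:345],None,fx=3.3,fy=4,interpolation=2)
cv2.imwrite('pics/c0.png',np.hstack([A,B]))
E
```

```text
scene 413 ((414.43072509765625, 253.3639373779297), (6.474325180053711, 94.25411987304688), 72.47443389892578)
[369.34924 267.1067 ] [522.993444   -94.33798365  66.        ]
[459.2342  238.74216] [ 600.67227778 -352.38082931   66.        ]
blue [[250.0, 227.0], [250.0, 224.0], [298.0, 224.0], [298.0, 227.0]]
top 307 ((408.8495788574219, 258.9584655761719), (3.8005433082580566, 89.01834869384766), 74.47589111328125)
[365.95242 270.82797] [524.12684975 -89.92945001  66.        ]
[451.75232 247.1042 ] [ 602.58949304 -347.01692275   66.        ]
blue [[245.65481567382812, 230.27944946289062], [246.13699340820312, 225.69863891601562], [309.3835754394531, 232.35617065429688], [308.9013977050781, 236.93698120117188]]
```

View pics/c0.png

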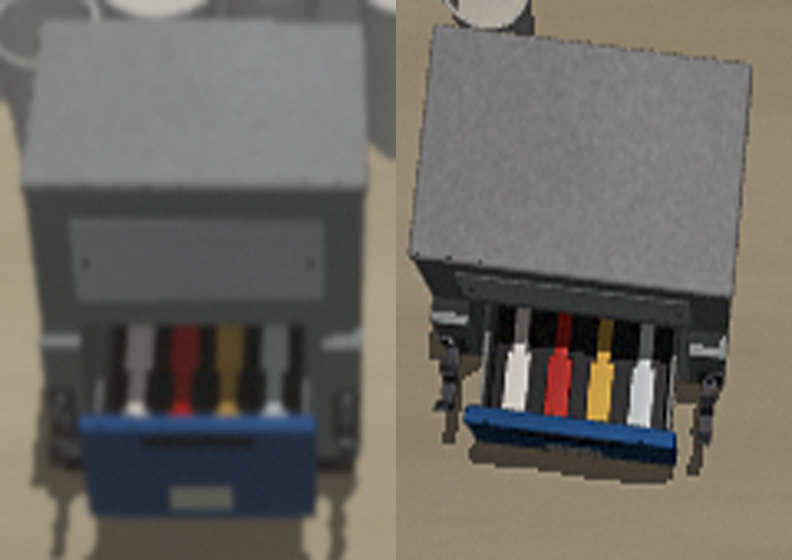

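The crop shows the roof corners, the drawer's top edge (scene (229,225)–(301,224), top (246,230)–(309,235)) and the brackets either side at about (239,219) and (319,227) in the top view.

```bash
python3 - <<'E'
from h import *
a=shot('scene');b=shot('top')
S=[(218,125.5),(315,125),(316.2,166.7),(213.2,166.7),(229.2,225),(300.8,224.5)]
T=[(237.4,131.5),(332.6,141),(326.5,198.5),(229.5,189),(246.2,229.5),(309,235)]
Q=[]
for s,t,z in zip(S,T,[272]*4+[139]*2):
    q=ray_z(b,t,z);Q.append(q[:2]);print(tri([(a,s),(b,t)]).round(), q.round(), ray_z(a,s,z).round())
# 2D rigid fit roof: local corners (x,y): BL(+90,+130) BR(90,-130) FR(-72,-130) FL(-72,130)
L=np.array([(90,130),(90,-130),(-72,-130),(-72,130)],float);W=np.array(Q[:4])
H=(L-L.mean(0)).T@(W-W.mean(0));th=np.arctan2(H[0,1]-H[1,0],H[0,0]+H[1,1])
R=np.array([[np.cos(th),-np.sin(th)],[np.sin(th),np.cos(th)]]);o=W.mean(0)-R@L.mean(0)
print('yaw',th,'origin',o,(W-o)@R-L)
for q in Q[4:]: print('drawer local',(q-o)@R)
print('seat',o+R@[-130,0])
E
```

```text
[874. 281. 270.] [874. 281. 272.] [871. 280. 272.]
[839.  24. 287.] [855.  23. 272.] [855.  21. 272.]
[677.  36. 289.] [696.  36. 272.] [691.  33. 272.]
[713. 292. 270.] [714. 295. 272.] [709. 289. 272.]
[626. 262. 145.] [628. 263. 139.] [631. 261. 139.]
[604.  81. 160.] [617.  82. 139.] [619.  77. 139.]
yaw -0.07524039105643666 origin [775.64799193 159.55238126] [[-1.24130028 -1.18172556]
 [-0.97662774  0.22280197]
 [ 1.5741109   0.77978208]
 [ 0.64381712  0.17914151]]
drawer local [-155.46696321   92.05915928]
drawer local [-152.85507296  -89.38536478]
seat [646.01579094 169.3244059 ]
```

```bash
cat >> h.py <<'E'
CAB=np.array([775.6,159.6]);CY=-0.0752
def cab(x,y,z):
    c,s=np.cos(CY),np.sin(CY); return np.array([CAB[0]+c*x-s*y,CAB[1]+s*x+c*y,z])
def tocab(X):
    c,s=np.cos(CY),np.sin(CY); d=np.array(X)[:2]-CAB; return np.array([c*d[0]+s*d[1],-s*d[0]+c*d[1],X[2]])
def ori(yaw,lean=0):  # tool x along yaw, z down, leaned fingers forward
    return Rn.from_euler('z',yaw)*Rn.from_euler('y',-lean)*Rn.from_euler('x',np.pi)
def delta(pos,rot):
    s=sensors.state();R0=Rn.from_quat(s['tool_rot'])
    print('shift',R0.inv().apply(np.array(pos)-s['ee_pos']).round(1),'turn',(R0.inv()*rot).as_rotvec().round(3))
def st():
    s=sensors.state();print('t',s['clock'],'tcp',s['ee_pos'].round(1),'cab',tocab(s['ee_pos']).round(1),'z',Rn.from_quat(s['tool_rot']).as_matrix().round(3).tolist(),'F',s['force'].round(1),'op',round(s['opening'],1),'g',s['grip_force'])
E
python3 - <<'E'
from h import *
st(); o=ori(CY,np.radians(24));print(o.as_matrix().round(2)); delta(cab(-215,0,230),o)
E
```

```text
t 0.8 tcp [ 231.4 -634.1  231.3] cab [-483.1 -832.4  231.3] z [[0.939, 0.343, 0.0], [0.343, -0.939, -0.0], [0.0, 0.0, -1.0]] F [ 0.6 -0.  -0.2] op 84.9 g 0.0
[[ 0.91 -0.08  0.41]
 [-0.07 -1.   -0.03]
 [ 0.41  0.   -0.91]]
shift [ 587.4 -647.8    1.3] turn [-0.089  0.412  0.419]
```

```bash
R='[0,[587,-648,1],[-0.089,0.412,0.419]]'; python3 -m creep '[[0,[587,-648,1],[-0.089,0.412,0.419]],[0,[587,-648,1],[-0.089,0.412,0.419]],[0,[587,-648,1],[-0.089,0.412,0.419]],[0,[587,-648,1],[-0.089,0.412,0.419]],[0,[587,-648,1],[-0.089,0.412,0.419]],[0,[587,-648,1],[-0.089,0.412,0.419]],[0,[587,-648,1],[-0.089,0.412,0.419]],[0,[587,-648,1],[-0.089,0.412,0.419]],[0,[587,-648,1],[-0.089,0.412,0.419]],[0,[587,-648,1],[-0.089,0.412,0.419]],[0,[587,-648,1],[-0.089,0.412,0.419]],[0,[587,-648,1],[-0.089,0.412,0.419]]]' 20; python3 - <<'E'
from h import *
st(); delta(cab(-215,0,230),ori(CY,np.radians(24)))
E
```

```text
clock: 2.3
ee_pos: [500.8, 26.7, 230.1]
tool_rot: [0.978, -0.037, 0.207, 0.009]
force: [1.0, -0.9, -0.2]
opening: -0.0
grip_force: 0.0
t 2.3 tcp [500.8  26.7 230.1] cab [-264.  -153.2  230.1] z [[0.912, -0.076, 0.404], [-0.069, -0.997, -0.032], [0.405, 0.001, -0.914]] F [ 1.  -0.9 -0.2] op -0.0 g 0.0
shift [  44.8 -153.2   19.7] turn [0.002 0.002 0.   ]
```

```bash
python3 -m creep '[[0,[45,-153,20],[0,0,0]],[0,[45,-153,20],[0,0,0]],[0,[45,-153,20],[0,0,0]],[0,[45,-153,20],[0,0,0]],[0,[17,-153,83],[0,0,0]],[0,[-11,-153,146],[0,0,0]],[0,[-11,-153,146],[0,0,0]],[0,[-11,-153,146],[0,0,0]],[0,[-11,-153,146],[0,0,0]]]'; python3 - <<'E'
from h import *
st(); delta(cab(-165,0,92),ori(CY,np.radians(24)));delta(cab(-100,0,92),ori(CY,np.radians(24)))
shot('wrist','w0.png')
E
```

```text
clock: 3.42
ee_pos: [559.2, 174.1, 90.8]
tool_rot: [0.978, -0.035, 0.206, 0.01]
force: [-0.2, -0.1, -0.1]
opening: -0.3
grip_force: 0.0
t 3.425 tcp [559.2 174.1  90.8] cab [-216.8   -1.8   90.8] z [[0.913, -0.073, 0.402], [-0.065, -0.997, -0.033], [0.403, 0.004, -0.915]] F [-0.2 -0.1 -0.1] op -0.3 g 0.0
shift [47.9 -1.7 19.8] turn [0.003 0.004 0.004]
shift [107.4  -1.6  46. ] turn [0.003 0.004 0.004]
```

View pics/w0.png

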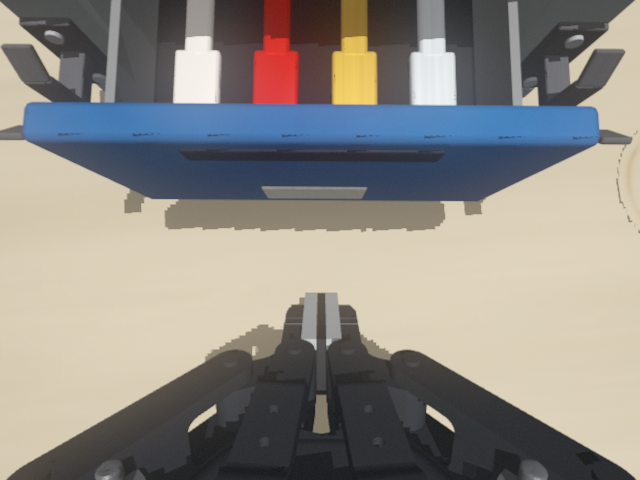

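The wrist view shows the drawer face level and centred ahead of the shut fingers: face edge at rows 105–145, fingers at column 322.

```bash
python3 -m creep '[[0,[41,0,18],[0,0,0]],[0,[53,0,23],[0,0,0]],[0,[64,0,28],[0,0,0]],[0,[73,0,32],[0,0,0]],[0,[80,0,35],[0,0,0]],[0,[87,0,38],[0,0,0]],[0,[93,0,41],[0,0,0]],[0,[98,0,43],[0,0,0]],[0,[102,0,45],[0,0,0]],[0,[105,0,46],[0,0,0]],[0,[107,0,47],[0,0,0]],[0,[107,0,47],[0,0,0]]]'; python3 - <<'E'
from h import *
st()
E
```

```text
clock: 4.97
ee_pos: [676.6, 165.7, 91.0]
tool_rot: [0.978, -0.036, 0.206, 0.008]
force: [-2.1, -1.4, -1.7]
opening: -0.1
grip_force: 1.1
t 4.975 tcp [676.6 165.7  91. ] cab [-99.2  -1.4  91. ] z [[0.913, -0.075, 0.401], [-0.068, -0.997, -0.031], [0.403, 0.001, -0.915]] F [-2.1 -1.4 -1.7] op -0.1 g 1.0614906437695026
```

```bash
python3 -m creep '[[0,[2,0,1],[0,0,0]],[0,[4,0,2],[0,0,0]],[0,[5,0,2],[0,0,0]],[0,[6,0,3],[0,0,0]],[0,[6,0,3],[0,0,0]]]'; python3 - <<'E'
from h import *
st()
E
```

```text
clock: 5.6
ee_pos: [677.4, 165.7, 90.4]
tool_rot: [0.979, -0.036, 0.202, 0.01]
force: [-35.9, -2.3, 25.7]
opening: -0.1
grip_force: 17.9
t 5.6 tcp [677.4 165.7  90.4] cab [-98.3  -1.3  90.4] z [[0.916, -0.074, 0.395], [-0.066, -0.997, -0.034], [0.396, 0.005, -0.918]] F [-35.9  -2.3  25.7] op -0.1 g 17.897597551345825
```

```bash
python3 -m creep '[[0,[-20,0,-9],[0,0,0]],[0,[-60,0,-26],[0,0,0]],[0,[-91,0,-40],[0,0,0]],[0,[-70,0,-90],[0,0,0]],[60,[-34,0,-175],[0,0,0]],[60,[-34,0,-175],[0,0,0]],[60,[-34,0,-175],[0,0,0]]]'; python3 - <<'E'
from h import *
st()
b=shot('top','t1.png');
print([(np.round(d['box']).tolist(),round(d['conf'],2)) for d in nets.boxes_of('top','kit_drawer')[:2]])
c=np.array([563,-220]);th=0.29
delta([563,-220,260],ori(th))
B=cv2.resize(cv2.imread('pics/t1.png')[125:265,225:345],None,fx=4,fy=4,interpolation=2);cv2.imwrite('pics/c1.png',B)
E
```

```text
clock: 6.48
ee_pos: [584.6, 174.1, 242.0]
tool_rot: [0.977, -0.037, 0.21, 0.006]
force: [0.2, 0.3, -0.0]
opening: 54.4
grip_force: 0.0
t 6.475 tcp [584.6 174.1 242. ] cab [-1.915e+02  1.000e-01  2.420e+02] z [[0.909, -0.075, 0.409], [-0.07, -0.997, -0.027], [0.41, -0.004, -0.912]] F [ 0.2  0.3 -0. ] op 54.4 g 0.0
[([249.0, 202.0, 310.0, 218.0], 0.98)]
shift [ 18.  393.3 -16.2] turn [ 0.076 -0.412 -0.36 ]
```

View pics/c1.png

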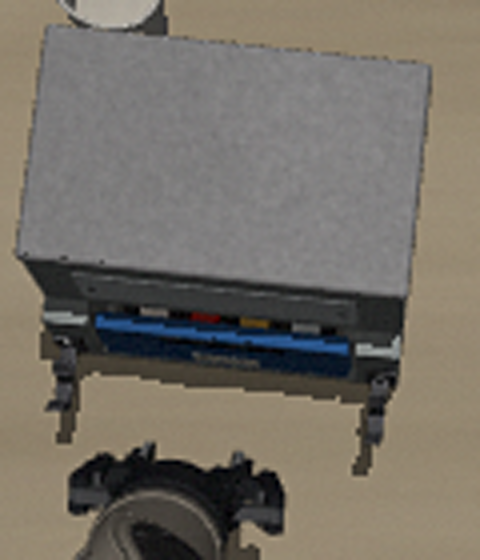

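The drawer's blue face now lies flush with the cabinet front (crop row ~335), and both brackets stand out at crop (65,370) and (380,400).

```bash
python3 -m creep '[[60,[18,393,-16],[0.076,-0.412,-0.36]],[60,[18,393,-16],[0.076,-0.412,-0.36]],[60,[18,393,-16],[0.076,-0.412,-0.36]],[60,[18,393,-16],[0.076,-0.412,-0.36]],[60,[18,393,-16],[0.076,-0.412,-0.36]],[60,[18,393,-16],[0.076,-0.412,-0.36]],[60,[18,393,-16],[0.076,-0.412,-0.36]],[60,[18,393,-16],[0.076,-0.412,-0.36]],[60,[18,393,-16],[0.076,-0.412,-0.36]],[60,[18,393,-16],[0.076,-0.412,-0.36]]]'; python3 - <<'E'
from h import *
st()
f=shot('wrist','w1.png');print(f['R'],f['t'])
hsv=cv2.cvtColor(f['frame'],cv2.COLOR_RGB2HSV);m=cv2.inRange(hsv,(18,170,90),(35,255,255))
n,l,s,_=cv2.connectedComponentsWithStats(m);
for k in range(1,n):
    if s[k,4]>150:
        p=np.argwhere(l==k)[:,::-1].astype(np.float32);print(s[k],cv2.boxPoints(cv2.minAreaRect(p)).round(1).tolist())
for n in('bar_grip','locking_bar'): print([(np.round(d['box']).tolist(),round(d['conf'],2)) for d in nets.boxes_of('wrist',n)[:2]])
E
```

```text
clock: 7.82
ee_pos: [563.1, -217.3, 258.9]
tool_rot: [0.989, 0.146, -0.001, -0.0]
force: [0.3, 0.4, 1.1]
opening: 59.5
grip_force: 0.0
t 7.825 tcp [ 563.1 -217.3  258.9] cab [-183.6 -391.8  258.9] z [[0.957, 0.289, -0.003], [0.289, -0.957, 0.0], [-0.002, -0.001, -1.0]] F [0.3 0.4 1.1] op 59.5 g 0.0
[[ 0.289169   -0.95727599 -0.00199081]
 [-0.90934274 -0.27533823  0.31190487]
 [-0.29912719 -0.08838289 -0.95011125]] [-369.87559615  402.06575325  555.4422697 ]
[ 176  200  139   18 2064] [[176.0, 200.0], [314.0, 200.0], [314.0, 217.0], [176.0, 217.0]]
[ 331  200  140   17 2145] [[331.0, 200.0], [470.0, 200.0], [470.0, 216.0], [331.0, 216.0]]
[([166.0, 201.0, 478.0, 235.0], 0.62)]
[([162.0, 199.0, 482.0, 237.0], 0.55)]
```

View pics/w1.png

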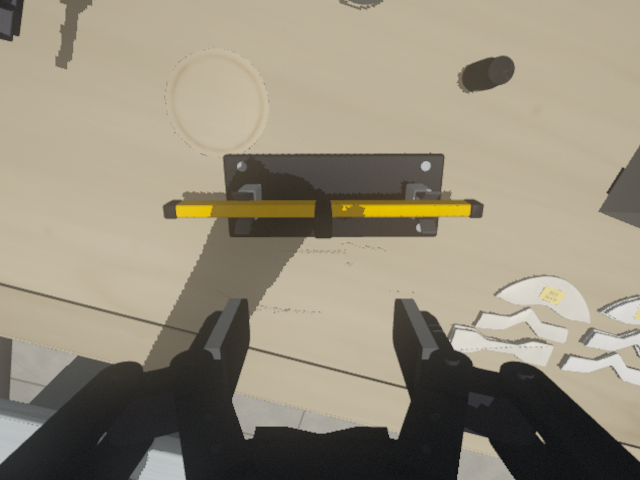

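The bar lies level across the wrist view (columns 162–482, rows 200–217), with the grip at column 323. The bottle at (490,73) and the rest plate are clear of it.

```bash
python3 - <<'E'
from h import *
f=shot('wrist')
np.savez('w1.npz',**{k:f[k] for k in('camera_matrix','R','t')})
for uv in((322.5,200),(176,200),(470,200)):print(ray_z(f,uv,71))
st()
b=ray_z(f,(322.5,200),71)-6*np.array([.957,.289,0]);print(b);delta([b[0],b[1],190],ori(0.29))
E
```

```text
[ 570.47160438 -216.57385217   71.        ]
[532.1936013  -89.81378355  71.        ]
[ 608.98004924 -344.09704355   71.        ]
t 8.025 tcp [ 563.1 -218.3  259.7] cab [-183.5 -392.8  259.7] z [[0.957, 0.289, -0.002], [0.289, -0.957, -0.0], [-0.002, 0.0, -1.0]] F [ 0.6  0.7 -0.7] op 60.0 g 0.0
[ 564.72960438 -218.30785217   71.        ]
shift [ 1.7  0.5 69.7] turn [0.    0.002 0.003]
```

```bash
python3 -m creep '[[60,[2,0,40],[0,0,0]],[60,[2,0,70],[0,0,0]],[60,[2,0,70],[0,0,0]],[60,[2,0,70],[0,0,0]]]'; python3 - <<'E'
from h import *
st()
f=shot('wrist')
g=dict(np.load('w1.npz'))
hsv=cv2.cvtColor(f['frame'],cv2.COLOR_RGB2HSV);m=cv2.inRange(hsv,(18,170,90),(35,255,255))
n,l,s,_=cv2.connectedComponentsWithStats(m);ks=[k for k in range(1,n) if s[k,4]>150];print([s[k].tolist() for k in ks])
L=min(s[k,0] for k in ks);R=max(s[k,0]+s[k,2]-1 for k in ks);row=np.median([s[k,1] for k in ks])
A=tri([(g,(176,200)),(f,(L,row))]);B=tri([(g,(470,200)),(f,(R,row))]);print(A,B)
c=(ray_z(f,(L,row),71)+ray_z(f,(R,row),71))/2-6*np.array([.957,.289,0]);print(ray_z(f,(L,row),71),c)
delta([c[0],c[1],88],ori(0.29))
E
```

```text
clock: 8.52
ee_pos: [565.4, -219.2, 191.1]
tool_rot: [0.989, 0.145, -0.0, 0.001]
force: [-0.3, -0.5, 0.2]
opening: 60.3
grip_force: 0.0
t 8.525 tcp [ 565.4 -219.2  191.1] cab [-181.1 -393.5  191.1] z [[0.958, 0.287, 0.0], [0.287, -0.958, -0.001], [-0.0, 0.001, -1.0]] F [-0.3 -0.5  0.2] op 60.3 g 0.0
[[138, 221, 174, 23, 3297], [327, 221, 175, 22, 3446]]
[534.57765105 -91.06260429  75.60691103] [ 607.91692864 -349.78396178   58.45142353]
[533.59012958 -89.02314702  71.        ] [ 565.7876986  -217.65300526   71.        ]
shift [  0.6  -1.8 103.5] turn [ 0.002 -0.001  0.001]
```

```bash
python3 -m creep '[[60,[0,-2,45],[0,0,0]],[60,[0,-2,85],[0,0,0]],[60,[0,-2,104],[0,0,0]],[60,[0,-2,104],[0,0,0]],[8,[0,-2,104],[0,0,0]],[8,[0,-2,104],[0,0,0]],[8,[0,-2,104],[0,0,0]],[8,[0,-2,104],[0,0,0]],[8,[0,-2,104],[0,0,0]],[8,[0,-2,104],[0,0,0]]]' 70; python3 - <<'E'
from h import *
st()
E
```

```text
clock: 9.82
ee_pos: [564.8, -217.8, 87.2]
tool_rot: [0.989, 0.145, 0.0, 0.001]
force: [-0.8, -0.9, 5.9]
opening: 13.2
grip_force: 68.7
t 9.825 tcp [ 564.8 -217.8   87.2] cab [-181.9 -392.2   87.2] z [[0.958, 0.286, 0.001], [0.287, -0.958, -0.002], [0.0, 0.002, -1.0]] F [-0.8 -0.9  5.9] op 13.2 g 68.71129910563468
```

```bash
python3 -m creep '[[8,[0,0,-10],[0,0,0]],[8,[0,0,-25],[0,0,0]],[8,[0,0,-45],[0,0,0]],[8,[0,0,-70],[0,0,0]],[8,[0,0,-100],[0,0,0]],[8,[0,0,-130],[0,0,0]],[8,[0,0,-150],[0,0,0]],[8,[0,0,-150],[0,0,0]],[8,[0,0,-150],[0,0,0]]]'; python3 - <<'E'
from h import *
st();delta(cab(-215,0,240),ori(CY))
f=shot('wrist')
hsv=cv2.cvtColor(f['frame'],cv2.COLOR_RGB2HSV);m=cv2.inRange(hsv,(18,170,90),(35,255,255))
n,l,s,_=cv2.connectedComponentsWithStats(m);print([s[k].tolist() for k in range(1,n) if s[k,4]>150])
print([(np.round(d['box']).tolist(),round(d['conf'],2)) for d in nets.boxes_of('wrist','locking_bar')[:2]])
E
```

```text
clock: 10.95
ee_pos: [563.4, -217.1, 235.1]
tool_rot: [0.989, 0.145, -0.001, 0.0]
force: [-0.1, -0.1, -2.9]
opening: 12.9
grip_force: 68.4
t 10.95 tcp [ 563.4 -217.1  235.1] cab [-183.3 -391.6  235.1] z [[0.958, 0.286, -0.003], [0.286, -0.958, -0.0], [-0.003, -0.0, -1.0]] F [-0.1 -0.1 -2.9] op 12.9 g 68.40602311072871
shift [ 110.5 -377.1   -5.1] turn [0.    0.003 0.366]
[[37, 273, 569, 39, 15548]]
[([12.0, 269.0, 633.0, 388.0], 0.76)]
```

```bash
python3 -m creep '[[8,[7,-25,-2],[0,0,0.02]],[8,[18,-65,-5],[0,0,0.06]],[8,[30,-105,-5],[0,0,0.1]],[8,[42,-145,-5],[0,0,0.14]],[8,[54,-185,-5],[0,0,0.18]],[8,[66,-225,-5],[0,0,0.22]],[8,[77,-265,-5],[0,0,0.26]],[8,[89,-305,-5],[0,0,0.3]],[8,[100,-343,-5],[0,0,0.34]],[8,[108,-370,-5],[0,0,0.36]],[8,[110,-377,-5],[0,0,0.366]],[8,[110,-377,-5],[0,0,0.366]]]'; python3 - <<'E'
from h import *
st();delta(cab(-160,0,200),ori(CY))
f=shot('wrist','w2.png');print(f['R'],f['t'])
hsv=cv2.cvtColor(f['frame'],cv2.COLOR_RGB2HSV);m=cv2.inRange(hsv,(18,170,90),(35,255,255))
n,l,s,_=cv2.connectedComponentsWithStats(m);print([s[k].tolist() for k in range(1,n) if s[k,4]>150])
for z in (85,100,115):
  for y in (117,-117): print(z,y,proj(f,cab(-130,y,z)).round())
E
```

```text
clock: 12.55
ee_pos: [561.2, 174.8, 239.7]
tool_rot: [0.999, -0.038, -0.001, 0.001]
force: [0.1, -1.2, -2.7]
opening: 12.7
grip_force: 68.5
t 12.55 tcp [561.2 174.8 239.7] cab [-214.9   -1.   239.7] z [[0.997, -0.075, -0.003], [-0.075, -0.997, -0.002], [-0.003, 0.002, -1.0]] F [ 0.1 -1.2 -2.7] op 12.7 g 68.47368924500188
shift [55.  -1.  39.6] turn [0.002 0.003 0.   ]
[[-0.07530431 -0.99715938  0.00155682]
 [-0.94724647  0.07202253  0.31230895]
 [-0.31153393  0.02204352 -0.94997931]] [216.46614824 474.66728894 558.95550872]
[[37, 273, 569, 38, 14784]]
85 117 [164. 108.]
85 -117 [475. 108.]
100 117 [156. 108.]
100 -117 [483. 107.]
115 117 [146. 107.]
115 -117 [493. 107.]
```

View pics/w2.png

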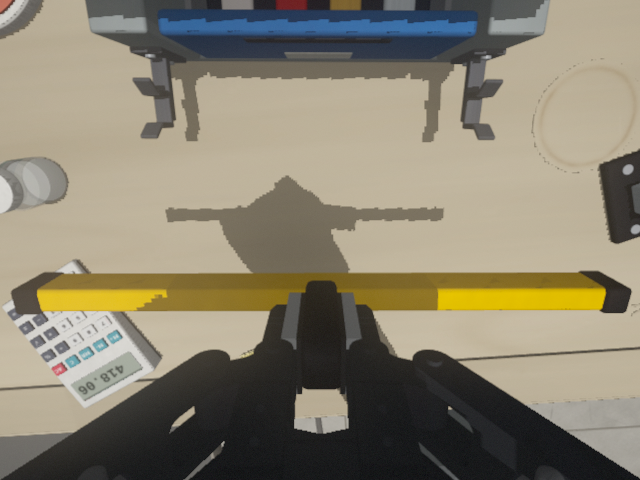

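The wrist view shows the bracket mouths at (150,107) and (485,108), matching my projection (146/493, 107). The bar is held level at rows 273–311, parallel to the cabinet front.

```bash
python3 - <<'E'
from h import *
st()
f=shot('wrist')
zt=sensors.state()['ee_pos'][2]-16
for uv in((37,273),(321,273),(605,273)): print(tocab(ray_z(f,uv,zt)).round(1))
# bracket lip mid at rim
for uv in((150,107.5),(485,108.5)): print(tocab(ray_z(f,uv,112)).round(1))
im=cv2.cvtColor(f['frame'],cv2.COLOR_RGB2BGR)
cv2.imwrite('pics/c2.png',np.hstack([cv2.resize(im[40:150,120:200],None,fx=5,fy=5),cv2.resize(im[40:150,440:515],None,fx=5,fy=5)]))
E
```

```text
t 12.6 tcp [561.5 173.9 239.9] cab [-214.6   -1.9  239.9] z [[0.997, -0.076, -0.002], [-0.076, -0.997, -0.002], [-0.002, 0.002, -1.0]] F [ 1.1 -0.3 -3. ] op 12.8 g 68.47405829059426
[-203.9  129.   224. ]
[-204.2   -1.7  224. ]
[-204.5 -132.9  224. ]
[-129.7  114.8  112. ]
[-130.7 -114.5  112. ]
```

View pics/c2.png

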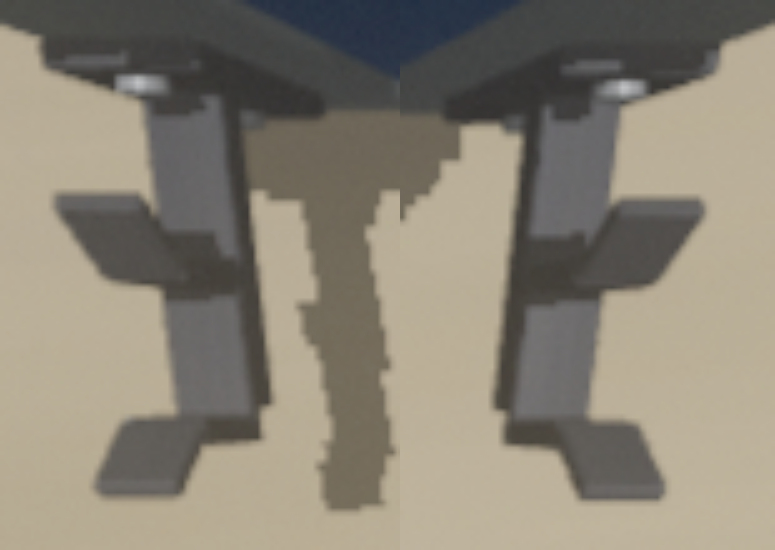

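```bash
python3 - <<'E'
from h import *
f=shot('wrist')
for z in (110,115):
  for uv in((139.5,79.2),(148,138.8),(503,80),(555/5+440-80,0) if 0 else (484.5,139.5)): print(z,tocab(ray_z(f,uv,z)).round(1))
g=[]
E
```

```text
110 [-111.3  119.7  110. ]
110 [-150.2  119.7  110. ]
110 [-112.4 -125.6  110. ]
110 [-151.3 -118.3  110. ]
115 [-111.8  117.5  115. ]
115 [-149.9  117.5  115. ]
115 [-112.8 -123.3  115. ]
115 [-151.  -116.2  115. ]
```

```bash
python3 -m creep '[[8,[15,-1,10],[0,0,0]],[8,[40,-2,25],[0,0,0]],[8,[65,-2,40],[0,0,0]],[8,[80,-2,52],[0,0,0]],[8,[81,-2,65],[0,0,0]],[8,[81,-2,74],[0,0,0]],[8,[81,-2,74],[0,0,0]],[8,[81,-2,74],[0,0,0]]]'; python3 - <<'E'
from h import *
st();delta(cab(-134,0,165),ori(CY))
f=shot('wrist')
zt=sensors.state()['ee_pos'][2]-16
hsv=cv2.cvtColor(f['frame'],cv2.COLOR_RGB2HSV);m=cv2.inRange(hsv,(18,170,90),(35,255,255))
n,l,s,_=cv2.connectedComponentsWithStats(m);print([s[k].tolist() for k in range(1,n) if s[k,4]>150])
print(proj(f,cab(-113,117,115)),proj(f,cab(-113,-117,115)))
im=cv2.cvtColor(f['frame'],cv2.COLOR_RGB2BGR)
cv2.imwrite('pics/w3.png',im[100:400])
E
```

```text
clock: 13.7
ee_pos: [642.2, 171.5, 167.1]
tool_rot: [0.999, -0.038, -0.0, 0.0]
force: [-1.0, -0.0, -2.9]
opening: 12.9
grip_force: 68.5
t 13.7 tcp [642.2 171.5 167.1] cab [-133.9    1.9  167.1] z [[0.997, -0.075, -0.001], [-0.075, -0.997, -0.0], [-0.001, 0.001, -1.0]] F [-1.  -0.  -2.9] op 12.9 g 68.48948044324061
shift [-0.1  1.9  2.1] turn [0.001 0.001 0.   ]
[[338, 283, 268, 27, 6140], [37, 287, 268, 24, 4468]]
[109.85813769 228.72977303] [539.56706669 228.65243674]
```

View pics/w3.png

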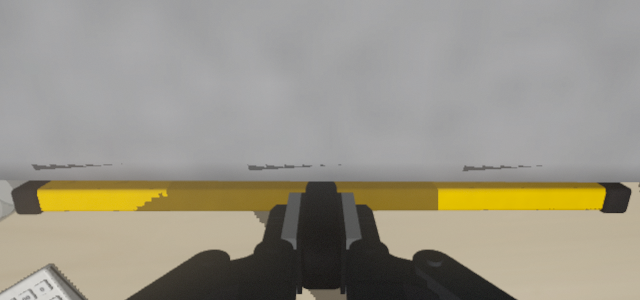

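The cabinet roof fills the wrist view above row 180 of the crop, hiding the brackets. The bar is level at crop rows 183–210. I check from the scene camera.

```bash
python3 - <<'E'
from h import *
st();print(sensors.state()['q'].round(2))
w=shot('wrist');print('cam',tocab(-np.array(w['R']).T@np.array(w['t']).reshape(3)).round())
f=shot('scene');t=shot('top')
for nm,g in(('scene',f),('top',t)):
    for y in(117,-117): print(nm,proj(g,cab(-131,y,115)).round())
c=lambda g,x0,x1,y0,y1:cv2.resize(cv2.cvtColor(g['frame'],cv2.COLOR_RGB2BGR)[y0:y1,x0:x1],None,fx=6,fy=5,interpolation=2)
cv2.imwrite('pics/c3.png',np.vstack([c(f,203,333,195,255),c(t,218,348,180,240)]))
E
```

```text
t 13.75 tcp [642.4 171.5 167.2] cab [-133.7    1.9  167.2] z [[0.997, -0.075, -0.0], [-0.075, -0.997, -0.0], [-0.0, 0.0, -1.0]] F [-0.2  0.  -2.9] op 13.3 g 68.48909070482478
[-0.18  0.53 -0.25  1.63  0.15  1.   -2.12]
cam [-55.   2. 310.]
scene [221. 225.]
scene [309. 225.]
top [240. 222.]
top [319. 230.]
```

View pics/c3.png

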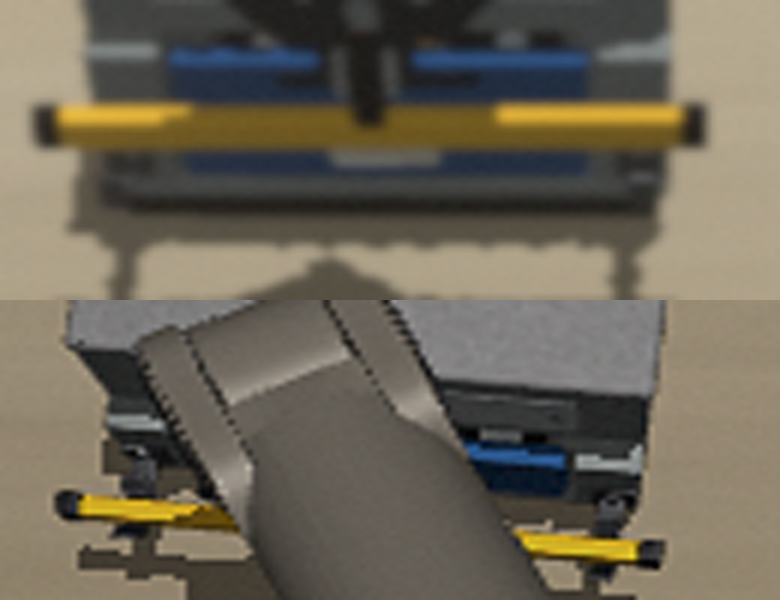

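In the scene and top crops the bar lies over both brackets: top-view ends at crop (70,505) and (650,552), with bracket lips visible in front and behind at both ends. I lower slowly while watching the force.

```bash
python3 -m creep '[[8,[0,0,5],[0,0,0]],[8,[0,0,10],[0,0,0]],[8,[0,0,15],[0,0,0]],[8,[0,0,19],[0,0,0]],[8,[0,0,22],[0,0,0]],[8,[0,0,22],[0,0,0]]]'; python3 - <<'E'
from h import *
st();print(sensors.state()['wrist_torque'].round(2))
E
python3 -m creep '[[8,[0,0,3],[0,0,0]],[8,[0,0,6],[0,0,0]],[8,[0,0,8],[0,0,0]],[8,[0,0,8],[0,0,0]]]'; python3 - <<'E'
from h import *
st();print(sensors.state()['wrist_torque'].round(2))
E
```

```text
clock: 14.65
ee_pos: [643.2, 171.2, 144.7]
tool_rot: [0.999, -0.038, 0.0, 0.0]
force: [2.8, 0.2, -1.0]
opening: 13.5
grip_force: 68.6
t 14.65 tcp [643.2 171.2 144.7] cab [-132.9    1.6  144.7] z [[0.997, -0.076, 0.0], [-0.076, -0.997, -0.0], [0.0, 0.0, -1.0]] F [ 2.8  0.2 -1. ] op 13.5 g 68.56689800770255
[ 0.15 -0.78 -0.18]
clock: 15.15
ee_pos: [645.3, 171.1, 137.9]
tool_rot: [0.999, -0.038, 0.002, -0.0]
force: [7.4, -0.1, 1.6]
opening: 13.1
grip_force: 69.1
t 15.15 tcp [645.3 171.1 137.9] cab [-130.8    1.7  137.9] z [[0.997, -0.077, 0.005], [-0.077, -0.997, 0.0], [0.005, -0.001, -1.0]] F [ 7.4 -0.1  1.6] op 13.1 g 69.07118672708748
[-0.03 -1.82 -0.28]
```

The front flare pushes the bar inward, so I shift +4 mm and carry on down.

```bash
python3 -m creep '[[8,[2,0,-1],[0,0,0]],[8,[4,0,-1],[0,0,0]],[8,[4,0,-1],[0,0,0]],[8,[4,0,2],[0,0,0]],[8,[4,0,5],[0,0,0]],[8,[4,0,7],[0,0,0]],[8,[4,0,7],[0,0,0]]]'; python3 - <<'E'
from h import *
st();print(sensors.state()['wrist_torque'].round(2))
E
```

```text
clock: 16.02
ee_pos: [645.9, 170.8, 128.9]
tool_rot: [0.999, -0.038, -0.001, 0.001]
force: [1.8, 0.8, -2.6]
opening: 13.3
grip_force: 68.5
t 16.025 tcp [645.9 170.8 128.9] cab [-130.1    1.4  128.9] z [[0.997, -0.075, -0.002], [-0.075, -0.997, -0.001], [-0.002, 0.001, -1.0]] F [ 1.8  0.8 -2.6] op 13.3 g 68.50499742315151
[-0.02 -0.6  -0.21]
```

Free in the slot now; lower the last 6 mm to the floor.

```bash
python3 -m creep '[[8,[0.5,0,2],[0,0,0]],[8,[0.5,0,4],[0,0,0]],[8,[0.5,0,5],[0,0,0]],[8,[0.5,0,6],[0,0,0]],[8,[0.5,0,6],[0,0,0]]]'; python3 - <<'E'
from h import *
st();print(sensors.state()['wrist_torque'].round(2))
E
```

```text
clock: 16.65
ee_pos: [646.5, 170.8, 123.3]
tool_rot: [0.999, -0.038, -0.001, 0.0]
force: [0.2, 0.1, -0.2]
opening: 13.2
grip_force: 68.8
t 16.65 tcp [646.5 170.8 123.3] cab [-129.6    1.5  123.3] z [[0.997, -0.075, -0.002], [-0.075, -0.997, -0.001], [-0.002, 0.001, -1.0]] F [ 0.2  0.1 -0.2] op 13.2 g 68.78724006557604
[-0.05 -0.06 -0.06]
```

```bash
python3 -m creep '[[8,[0,0,1],[0,0,0]],[8,[0,0,1],[0,0,0]],[30,[0,0,1],[0,0,0]],[50,[0,0,0],[0,0,0]],[50,[0,0,0],[0,0,0]],[50,[0,0,0],[0,0,0]],[50,[0,0,-20],[0,0,0]],[50,[0,0,-50],[0,0,0]],[50,[0,0,-90],[0,0,0]],[50,[-50,0,-120],[0,0,0]],[50,[-110,0,-120],[0,0,0]],[50,[-110,0,-120],[0,0,0]]]'; python3 - <<'E'
from h import *
st()
f=shot('wrist','w4.png')
hsv=cv2.cvtColor(f['frame'],cv2.COLOR_RGB2HSV);m=cv2.inRange(hsv,(18,170,90),(35,255,255))
n,l,s,_=cv2.connectedComponentsWithStats(m)
for k in range(1,n):
    if s[k,4]>150 and 250>s[k,1]>60:
        p=np.argwhere(l==k)[:,::-1]; 
        for u in(p[:,0].min()+1,p[:,0].max()-1): print(s[k].tolist(),tocab(ray_z(f,(u,p[p[:,0]==u][:,1].min()),107)).round(1))
E
```

```text
clock: 18.15
ee_pos: [532.8, 180.0, 244.8]
tool_rot: [0.999, -0.036, -0.001, 0.001]
force: [0.9, 0.2, 0.3]
opening: 49.9
grip_force: 0.0
t 18.15 tcp [532.8 180.  244.8] cab [-243.7    2.1  244.8] z [[0.997, -0.071, -0.003], [-0.071, -0.997, -0.002], [-0.003, 0.002, -1.0]] F [0.9 0.2 0.3] op 49.9 g 0.0
```

View pics/w4.png

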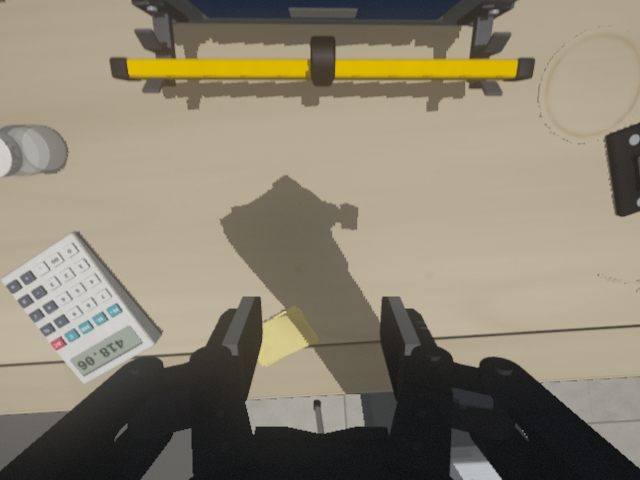

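The bar lies across both brackets, level at rows 58–80. The grip is upright at column 322, midway between the brackets at columns 155 and 490. The drawer is shut and the gripper is clear.

```bash
python3 -c "
from h import *
f=shot('wrist');p=[ray_z(f,u,107) for u in((130,60),(322,60),(515,60))];print([tocab(x).round(1).tolist() for x in p])
print(ctrl.close_job())"
```

```text
[[-124.9, 133.0, 107.0], [-124.7, 1.5, 107.0], [-124.5, -130.8, 107.0]]
the job is handed in; nothing more can be done
None
```

The drawer is pushed home and flush, the bar is released and resting level in both cabinet brackets with its grip upright and about 1.5 mm off centre, and the job is handed in; no verdict came back.

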